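# Park the index plunger of a bead drill and draw the slide out

### The job

The slide of the bead drill is locked at its drilling place by the spring plunger in the steel sleeve beside it. Pull the plunger's T-handle up, give it a quarter turn and let it down into its rest notch so that it stays up by itself, then draw the slide, which has a hand post, away from the drill head until it rests against the end stop, ready for unloading. Work by feel and gently: how far the handle must come up differs, so neither wrench the plunger against the end of its travel nor the slide against the stop, and leave the other things on the bench alone.

Things in the scene. Friction and masses are not known exactly. Their poses are not given: they have to be found in the camera images.
- drill: Bead drill, fixed to the bench: grey base 200 x 465 x 20 mm (x -75 to +125, y -250 to +215 mm), column, motor and head near its +y end. Origin on the bench, z up. The slide travels along this y axis and is drawn out towards -y. The plunger stands upright at x +66, y 0 mm.
- spindle (a point): Underside of the drill's chuck; axes as the drill's. The head above is 60 mm wide along y, 150 mm along x (from -30 to +120 mm), from 84 mm above this point up; the quill between is 32 mm thick; column 28 mm thick at x +95 mm.
- bracket (a point): Point on the plunger's axis on top of its bracket (44 x 46 mm), 72 mm above the bench; axes as the drill's. Over it stands the sleeve, a square steel block 30 x 30 mm, top 36 to 50 mm above this point: how high it is screwed up is unmeasured and differs each time. Its top has a deep slot 7 mm wide along y and, square to it along x, the rest notch: a vee 12 mm wide, 3.5 mm deep.
- plunger: Spring plunger: 10 mm steel pin, 8 mm stem, and the T-handle on it. Origin on its upright axis, at bench height when down; rises with the plunger, does not turn with the handle. Spring and weight pull it down with about 6.5 N, rising by 0.1 N per mm of lift. The pin is clear of the slide above 5 mm of lift. Over 25 N against its sleeve or 30 N against the slide would bend it.
- cross_pin (a point): Middle of the steel cross pin on the plunger's stem, 5 mm thick, 30 mm long along y (parallel to the T-bar), turning with the handle. At first it sits in the sleeve's slot and stops the handle turning. It leaves the slot after 10 to 24 mm of lift, by sleeve height; 2 mm more is the hard end of travel, where the pull rises sharply. Between the two it turns freely.
- grip (a point): Middle of the T-handle's black rubber-covered bar: 46 mm long (y axis), 12 mm thick (x axis), 16 mm high (z, up); 147 mm above the bench when down. Below it is the stem, and the sleeve's top 17 to 31 mm under the bar. Starts along the drill's y axis; a quarter turn either way, to 0.3 rad, puts the cross pin over the rest notch, where it sinks about 3 mm, centres itself and is held.
- slide: Slide: aluminium plate 110 x 305 mm, top 54 mm above the bench, steel index strip on its +x edge, brass vice with a row of green beads (to 70 mm high). Axes as the drill's. At first locked by the plunger's pin with under 1 mm of play; free, it slides towards -y with about 3 N of friction and stays where it is left.
- post (a point): On the axis of the hand post at the slide's outer (-y) end, 112 mm above the bench, at the height to grip: upright round black post, 18 mm in diameter from 32 mm below this point to 20 mm above it. Axes as the drill's.
- slide_end (a point): Middle of the slide's outer (-y) end face, which meets the stop. Axes as the drill's.
- stop: End stop: dark steel block 40 mm wide clamped on the bed. Origin in the middle of its face towards the slide, axes as the drill's. At first 60 to 90 mm from the slide's end, differently each time. The slide is home when its end face touches this face (gap under 2 mm); over 30 N between them is too hard.
- jar: Bystander: closed glass jar with a red lid, 68 mm in diameter, 105 mm high; origin under its middle.
- bowl: Bystander: small steel bowl of green beads, 112 mm in diameter, 34 mm high; origin under its middle.
- screwdriver: Bystander: screwdriver, 190 mm long, lying along its x axis.

How it is judged:
On the way, in this order (a step that is already met when the one before it is completed fails the run):
1. the plunger is parked: let go, held up by its cross pin in the rest notch (z of grip in the frame of drill above 0.1525 m and angle between the y axis of grip and the x axis of drill, either way round below 0.17 rad and not (contact force between the fingers and plunger above 0.1 N)), for 0.3 s.
2. the slide has been drawn out against its end stop with the plunger still parked (all of step 1 and y of slide_end in the frame of stop below 0.002 m), for 0.2 s.
At the end, for the whole second after the job is handed in: The plunger stays parked by itself: handle more than 5.5 mm above its down position with its bar along the drill's x axis to within 0.17 rad; the slide's end face is within 2 mm of the end stop; both are at rest and released (all of step 2 and linear speed of each of slide, plunger below 0.005 m/s); the robot touches nothing.
It fails at once if the plunger is wrenched: over 25 N between it and its sleeve (contact force between plunger and drill above 25 N).
It fails at once if the slide is forced against the plunger's pin with over 30 N (contact force between plunger and slide above 30 N).
It fails at once if the slide is driven against the end stop with over 30 N (contact force between slide and stop above 30 N).
It fails at once if the jar, the bowl or the screwdriver is disturbed (moved over 20 mm) (distance of any of jar, bowl, screwdriver from where it was at the start of the episode above 0.02 m).
It also fails if it takes over 58 s, if anything falls off the work surface, if the arm or the gripper's body presses on something with over 40 N, if the wrist force passes 120 N, or if a joint passes its speed limit or range.

### The arm

A 7-joint arm with a two-finger parallel gripper is mounted at the origin on the work surface. World frame = base frame: x ahead of the robot, y to its left, z up, the work surface at z = 0. Lengths are in m, angles in rad, forces in N, time in s.
With the tool pointing down it reaches from about 0.4 to 0.9 m from the base axis. Payload 5.5 kg.
Tool frame: the origin (TCP) lies at the very end of the fingers, on their centre line; the grasp point (between the pads) lies robot.hold_point_z behind it (robot.hold_point_z is the distance from the TCP to the grasp point, in m); z points along the fingers, x is the direction in which the jaws open and shut, and the axes are right-handed (so a half turn about z gives the same grasp; the last joint's range is limited). The gripper opens to 92 mm and grips with 3 to 60 N. Pads are 19 mm wide; open, the fingers measure 130 mm over their backs; the gripper's body (75 mm by 190 mm) begins 47 mm behind the grasp point.
Start: joints at [1.589, 0.501, -0.427, 1.55, 0.221, 1.138, -0.21], TCP at [0.158, -0.631, 0.227] pointing down, gripper open.
Joint ranges: [-2.88, 2.88], [-0.31, 2.03], [-1.54, 1.56], [0.2, 2.42], [-1.41, 4.55], [0.19, 2.02], [-2.57, 2.57]. Speed limits (rad/s): [2.57, 2.57, 3.14, 3.14, 3.14, 3.14, 3.14].

### API

Orientations are given as a unit quaternion [x, y, z, w].
In Python, from plant import robot gives the robot as it stands. The module is installed in compiled form; this text tells all that it offers.
- The arm moves only by the shell command python3 -m pendant 'ROWS'. ROWS is JSON, a list of rows, each a list of 5 numbers: the closure, from -1 (fully open) to 1 (shut), so that 0 is half open, then the shift along the world's x, y, z in cm, then the turn about the world's z in rad. A call has 1 to 20 rows; each row shifts and turns the commanded pose from where the row before left it; what a row does not reach is not made up. A row lasts 1/10 s, in which the tool goes at most 50 mm and 8.59 degrees, less where a joint would pass 70% of its speed; a pose out of reach is approached as far as the arm can. A call with a gripper value outside its range is refused whole. The fingers move at their own pace and stop on an object; the grip force is fixed at half the most. Time passes only in rows, so rows that do not move let the fingers close. It gives the time, the measured TCP pose, the force and the opening at its end, in the units of the state.
- robot.get_state(): the state, without advancing time (a new reading comes with each control period).
- robot.capture(name): name is "scene" or "top" or "wrist"; returns the picture (480x640x3 uint8, red, green, blue); there is no depth.
- robot.get_calibration(name): a dict with "K" (3x3 intrinsics, pixels), "R" (3x3) and "t" (3): a world point X has camera coordinates R X + t; the wrist camera has in their place "mount" (4x4, takes a point from camera to tool coordinates, whose origin is the TCP and whose axes are the tool frame's). Camera axes: x right, y down, z forward; pixel columns grow to the right and rows downward; lengths in m; the calibration is good to about 2 mm. The wrist camera is an equidistant fisheye: a pixel r from the principal point sees the ray r / f radians off the axis. A picture is of the moment at which its call begins: read the wrist's pose just before it. get_calibration takes no time and is no camera call.
- robot.hand_in(): hands the job in, once; it reports no verdict.
The state is a dict: "t": time; "qpos": joint angles; "joint_vel": joint speeds; "tau": joint torques, N m; "tcp_pos": TCP position; "eef_rot": TCP orientation; "force": force on the tool from outside, world axes, zero at the start; "ft_torque": the same for the moment, N m; "grip_width": finger opening in m.
Only numpy, scipy, OpenCV 4.12 (cv2) and the standard library are available. Lean on these libraries where they do the work, as an engineer would, in place of code of your own. Each camera call takes 0.05 s, during which the arm holds its last target.

## Working session

There is one attempt and no reset: what is moved stays moved. The work goes in short steps, Python scripts to look and compute and a shell command to move; the robot and the scene stay as the last step left them, time stands still between calls to the robot, and variables do not carry over. Pictures are saved under pics/ and viewed, and the job is handed in when it is done.

```bash
mkdir -p pics; ls
python3 - <<'E'
from plant import robot
import cv2,numpy as np
s=robot.get_state()
for k,v in s.items(): print(k,np.round(v,4))
print(robot.hold_point_z)
for n in ["scene","top","wrist"]:
    im=robot.capture(n); cv2.imwrite(f"pics/{n}0.png",im[:,:,::-1])
    c=robot.get_calibration(n); print(n,{k:np.round(v,4).tolist() for k,v in c.items()})
E
```

```text
pics
t 0.0
qpos [ 1.5892  0.5019 -0.4268  1.5514  0.2208  1.1383 -0.2103]
joint_vel [ 0.0005 -0.0013 -0.     -0.0008  0.0016  0.0012 -0.0001]
tau [-1.00000e-04 -5.66598e+01 -5.81590e+00 -2.79115e+01 -6.85000e-02
  3.09000e-02  2.00000e-04]
tcp_pos [ 0.1573 -0.63    0.2257]
eef_rot [ 7.882e-01 -6.155e-01 -7.000e-04 -6.000e-04]
force [-0.4835 -0.0828 -0.2807]
ft_torque [-0.067  -0.0205  0.0037]
grip_width 0.0919
0.0188
scene {'K': [[470.0276, 0.0, 321.6495], [0.0, 470.0276, 232.8929], [0.0, 0.0, 1.0]], 'R': [[0.3526, 0.9358, 0.0026], [0.6153, -0.2297, -0.7541], [-0.7051, 0.2675, -0.6568]], 't': [-0.1616, -0.2063, 1.4377]}
top {'K': [[529.6926, 0.0, 317.6609], [0.0, 529.6926, 234.4463], [0.0, 0.0, 1.0]], 'R': [[0.0139, -0.9999, -0.0079], [-0.9969, -0.0132, -0.0776], [0.0775, 0.009, -0.997]], 't': [0.0075, 0.4763, 1.5639]}
wrist {'K': [[371.6483, 0.0, 319.4902], [0.0, 371.6483, 236.4], [0.0, 0.0, 1.0]], 'mount': [[1.0, 0.0011, -0.0005, -0.0001], [-0.0009, 0.9517, 0.3069, -0.0837], [0.0008, -0.3069, 0.9517, -0.1577], [0.0, 0.0, 0.0, 1.0]]}
```

View pics/scene0.png

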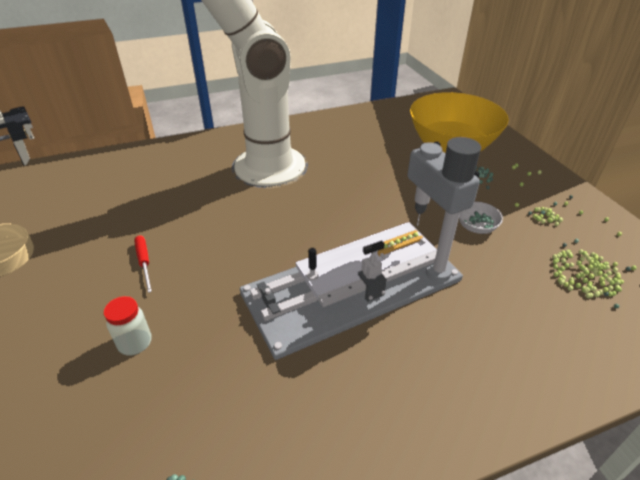

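View pics/top0.png

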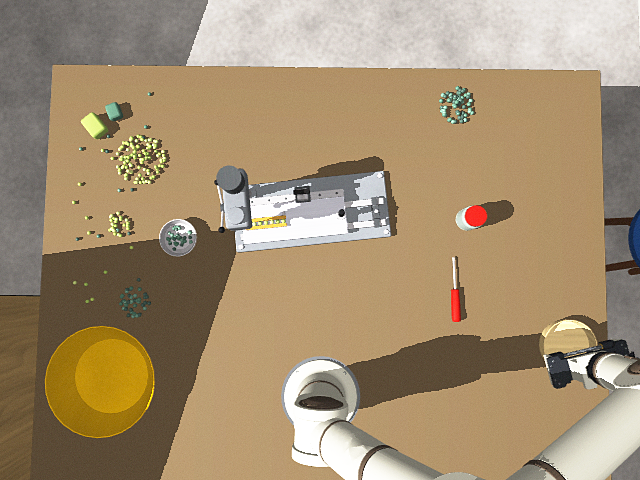

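View pics/wrist0.png

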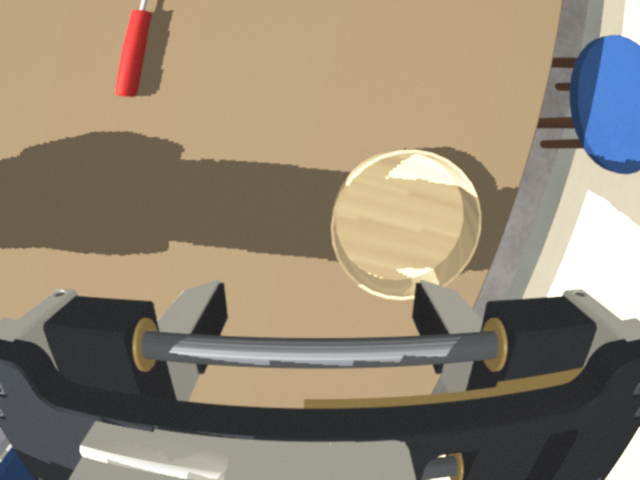

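The scene view shows the drill with its T-handle near (374,247) and hand post near (312,258). In the top view these are at (302,194) and (341,213), with the jar at (475,216), the screwdriver at (456,290) and the bowl at (178,237). The head is on the image left, which is +y. I'll enlarge both views.

Run:
```python
import cv2
a=cv2.imread("pics/top0.png")[155:265,205:405]; cv2.imwrite("pics/top0z.png",cv2.resize(a,None,fx=4,fy=4,interpolation=cv2.INTER_CUBIC))
a=cv2.imread("pics/scene0.png")[210:360,235:470]; cv2.imwrite("pics/scene0z.png",cv2.resize(a,None,fx=3.4,fy=3.4,interpolation=cv2.INTER_CUBIC))
```

```text
(no output)
```

View pics/top0z.png

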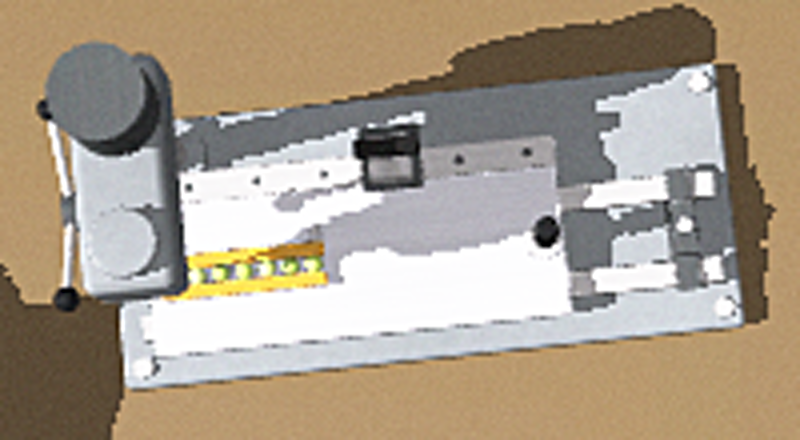

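View pics/scene0z.png

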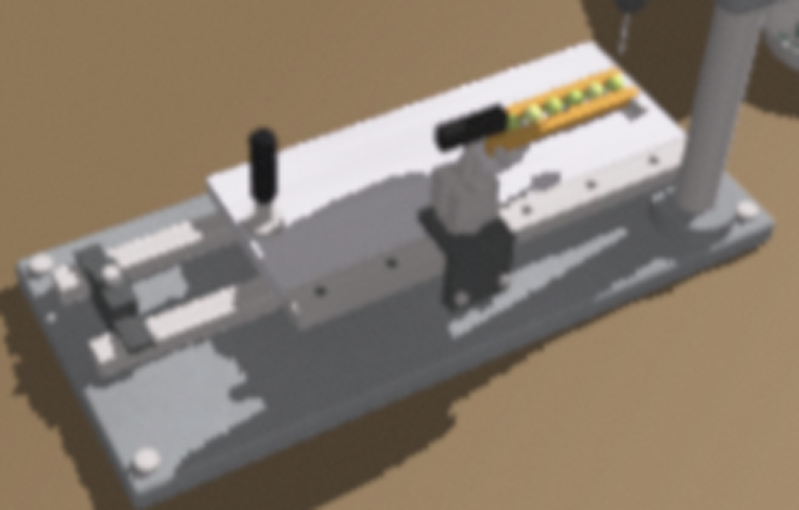

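```bash
cat > h.py <<'E'
import numpy as np
from plant import robot
def ray(n,u,v):
    c=robot.get_calibration(n);K,R,t=map(np.array,(c["K"],c["R"],c["t"]))
    d=R.T@np.linalg.solve(K,[u,v,1.]); return -R.T@t,d
def onz(n,u,v,z):
    o,d=ray(n,u,v); return o+d*(z-o[2])/d[2]
def tri(a,b):
    (o1,d1),(o2,d2)=a,b
    s=np.linalg.lstsq(np.c_[d1,-d2],o2-o1,rcond=None)[0]
    p,q=o1+s[0]*d1,o2+s[1]*d2
    return (p+q)/2,np.linalg.norm(p-q)
def zt(u,v): return u/4+205,v/4+155
def zs(u,v): return u/3.4+235,v/3.4+210
E
python3 - <<'E'
from h import *
TR,BR,BL=[onz("top",*zt(*p),.02) for p in [(717,64),(742,322),(130,387)]]
print(TR,BR,BL)
yx=TR-BR; yy=BL-BR
print(np.linalg.norm(yx),np.linalg.norm(yy),"xaxis ang",np.arctan2(yx[1],yx[0]),"yaxis ang",np.arctan2(yy[1],yy[0])-np.pi/2)
a=np.arctan2(yy[1],yy[0])-np.pi/2
ex=np.array([np.cos(a),np.sin(a)]);ey=np.array([-np.sin(a),np.cos(a)])
O=((BR[:2]+.075*ex+.25*ey)+(BL[:2]+.075*ex-.215*ey)+(TR[:2]-.125*ex+.25*ey))/3
print("O",O,"plunger pred",O+.066*ex)
print("bar top",onz("top",*zt(388,138),.150),"scene",onz("scene",*zs(472,128),.147),tri(ray("top",*zt(388,138)),ray("scene",*zs(472,128))))
print("post",onz("top",*zt(546,230),.132),"scene top",onz("scene",*zs(263,132),.132))
# bar ends scene
b1=onz("scene",*zs(443,135),.147);b2=onz("scene",*zs(500,120),.147);d=b2-b1;print("bar",b1,b2,np.linalg.norm(d),np.arctan2(d[1],d[0])-np.pi/2)
# stop, slide end
print("stop",onz("top",*zt(667,227),.05),"slide end",onz("top",*zt(555,140),.054),onz("top",*zt(572,310),.054))
E
```

```text
[ 0.67021864 -0.1838054   0.02      ] [ 0.47577192 -0.20322629  0.02      ] [0.42113544 0.25214606 0.02      ]
0.19541416745076848 0.4586383337060048 xaxis ang 0.09954754619543861 yaxis ang 0.11941116094709003
O [0.5193322  0.05035435] plunger pred [0.58486221 0.05821677]
bar top [0.58966208 0.05768064 0.15      ] scene [0.58708847 0.06306908 0.147     ] (array([0.59026075, 0.05926506, 0.15090966]), np.float64(0.0035504547066497892))
post [ 0.52941945 -0.05249934  0.132     ] scene top [ 0.53195285 -0.04845566  0.132     ]
bar [0.58660282 0.04448545 0.147     ] [0.58657985 0.0816693  0.147     ] 0.037183861645502456 0.0006175875094727168
stop [ 0.54263224 -0.14416133  0.05      ] slide end [ 0.60539719 -0.06120036  0.054     ] [ 0.48027259 -0.07486703  0.054     ]
```

Run:
```python
from h import *
a=.115;ex=np.array([np.cos(a),np.sin(a)]);ey=np.array([-np.sin(a),np.cos(a)])
P=np.array([.588,.060]);O=P-.066*ex
f=lambda p:np.round([(p[:2]-O)@ex,(p[:2]-O)@ey,p[2]],4)
print("col base",f(onz("scene",*zs(690,212),.03)))
o,d=ray("scene",462,157) # motor top
print("spindle tip ray z.15-.25",[f(onz("scene",*zs(623,50),z)) for z in (.08,.1,.15,.2)])
for z in (.25,.3,.35): print(z,"head right edge top",f(onz("top",*zt(180,290),z)),f(onz("top",*zt(170,65),z)))
print("jar",onz("top",475,216,.105),"bowl",onz("top",178,237,.034))
```

```text
col base [0.097 0.163 0.03 ]
spindle tip ray z.15-.25 [array([-0.0136,  0.181 ,  0.08  ]), array([0.0046, 0.1644, 0.1   ]), array([0.0502, 0.1228, 0.15  ]), array([0.0957, 0.0813, 0.2   ])]
0.25 head right edge top [-0.0332  0.1372  0.25  ] [0.1123 0.1304 0.25  ]
0.3 head right edge top [-0.0385  0.1309  0.3   ] [0.1017 0.1243 0.3   ]
0.35 head right edge top [-0.0437  0.1246  0.35  ] [0.091  0.1183 0.35  ]
jar [ 0.52759667 -0.43051964  0.105     ] bowl [0.46186333 0.42754364 0.034     ]
```

```bash
python3 -m pendant '[[-1,2.3,3.2,0.3,0.08],[-1,2.3,3.2,0.3,0.08],[-1,2.3,3.2,0.3,0.08],[-1,2.3,3.2,0.3,0.08],[-1,2.3,3.2,0.3,0.08],[-1,2.3,3.2,0.3,0.08],[-1,2.3,3.2,0.3,0.08],[-1,2.3,3.2,0.3,0.08],[-1,2.3,3.2,0.3,0.08],[-1,2.3,3.2,0.3,0.08],[-1,2.3,3.4,0.3,0.08],[-1,2.3,3.4,0.3,0.08],[-1,2.3,3.4,0.2,0.08],[-1,2.3,3.4,0,0.08],[-1,2.3,3.4,0,0.08],[-1,2.3,3.4,0,0.08],[-1,2.3,3.4,0,0.08],[-1,2.0,3.4,0,0.08],[-1,0,0,0,0]]'
python3 - <<'E'
from h import *
import cv2
s=robot.get_state(); im=robot.capture("wrist"); cv2.imwrite("pics/w1.png",im[:,:,::-1])
print(s["t"],s["tcp_pos"],s["eef_rot"],np.round(s["qpos"],3)); np.savez("w1.npz",p=s["tcp_pos"],q=s["eef_rot"])
E
```

```text
t: 2.05
tcp_pos: [0.5701, -0.0314, 0.265]
eef_rot: [0.998, 0.062, 0.001, -0.002]
force: [-0.3, 0.7, 0.0]
grip_width: 0.0913
2.05 [ 0.57011441 -0.03138519  0.26502187] [ 9.98053232e-01  6.23165024e-02  9.86219761e-04 -2.32969937e-03] [ 0.75   0.449 -0.972  1.7    0.39   1.2   -0.194]
```

View pics/w1.png

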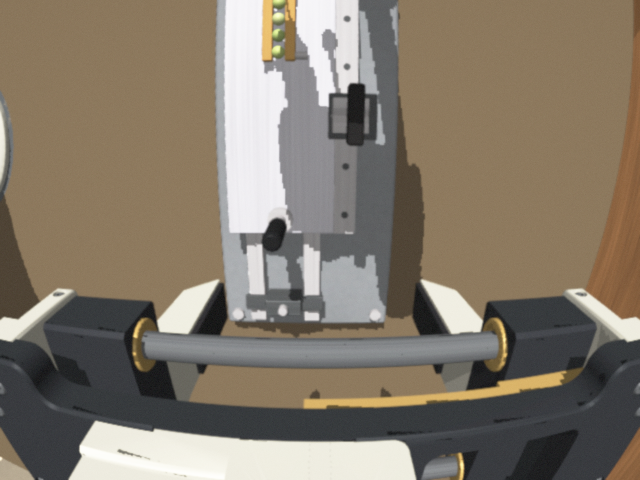

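The wrist view shows the bar from (356,85) to (356,144), the post's top at (271,243), the slide's end edge at v≈233 and the stop block from about v 293 down.

```bash
cat >> h.py <<'E'
from scipy.spatial.transform import Rotation as Ro
def wray(u,v,p,q):
    c=robot.get_calibration("wrist");K=np.array(c["K"]);M=np.array(c["mount"])
    x=(u-K[0,2]);y=(v-K[1,2]);r=np.hypot(x,y);th=r/K[0,0]
    d=np.array([np.sin(th)*x/r,np.sin(th)*y/r,np.cos(th)])
    R=Ro.from_quat(q).as_matrix()
    return R@M[:3,3]+p, R@M[:3,:3]@d
def wz(u,v,z,p,q):
    o,d=wray(u,v,p,q); return o+d*(z-o[2])/d[2]
E
python3 - <<'E'
from h import *
import cv2
D=np.load("w1.npz");p,q=D["p"],D["q"]
w=lambda u,v,z:wz(u,v,z,p,q)
X=Ro.from_quat(q).as_matrix()[:,0];print("toolx ang",np.arctan2(X[1],X[0]))
b1,b2=w(356,87,.151),w(356,143,.151);d=b1-b2;print("bar",b1,b2,(b1+b2)/2,np.linalg.norm(d),"ang",np.arctan2(d[1],d[0])-np.pi/2)
s1,s2=w(331,94,.115),w(376,137,.115);print("sleeve c",(w(329,93,.115)+w(377,138,.115))/2)
print("post top",w(271,243,.132),"post base",w(277,217,.06))
e1,e2=w(230,232,.054),w(356,233,.054);print("slide end",e1,e2,"ang",np.arctan2(*(e2-e1)[[1,0]]))
print("stop",w(247,293,.05),w(320,294,.05))
l1,l2=w(219,150,.02),w(230,318,.02);dd=l1-l2;print("base edge ang",np.arctan2(dd[1],dd[0])-np.pi/2)
l1,l2=w(397,60,.02),w(384,322,.02);dd=l1-l2;print("base edge ang",np.arctan2(dd[1],dd[0])-np.pi/2)
im=cv2.imread("pics/w1.png")
c=im[70:330,200:420];cv2.imwrite("pics/w1z.png",cv2.resize(c,None,fx=2.3,fy=2.3,interpolation=cv2.INTER_CUBIC))
E
```

```text
toolx ang 0.12470909763483459
bar [0.58284529 0.08046704 0.151     ] [0.58836345 0.03961165 0.151     ] [0.58560437 0.06003934 0.151     ] 0.04122636442047353 ang 0.13425319923056023
sleeve c [0.58687128 0.06054002 0.115     ]
post top [ 0.53247747 -0.05114198  0.132     ] post base [ 0.52947136 -0.04794241  0.06      ]
slide end [ 0.48049093 -0.07186128  0.054     ] [ 0.61231285 -0.05649979  0.054     ] ang 0.11600893737000287
stop [ 0.50230155 -0.14295254  0.05      ] [ 0.5842033 -0.1330634  0.05     ]
base edge ang 0.1117425049985794
base edge ang 0.12036176624448869
```

View pics/w1z.png

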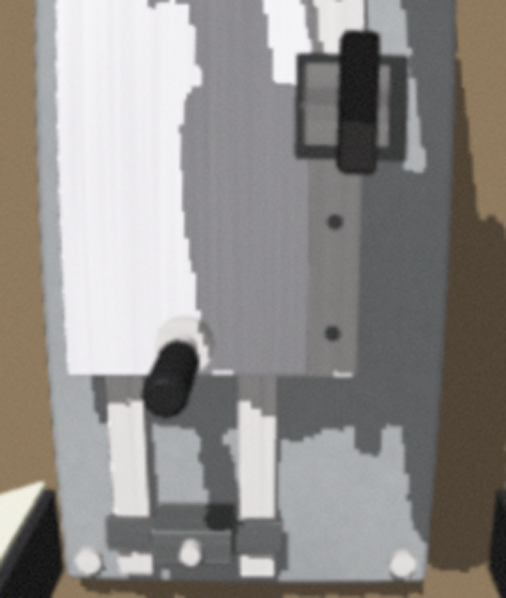

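Drill yaw is about 0.118, the handle is near (0.587, 0.060) and the post near (0.531, -0.050). I'll move over the handle and lower with the jaws part open.

```bash
python3 -m pendant '[[-0.5,0.6,3.0,-1,0],[-0.2,0.6,3.1,-2,0],[0,0.5,3.0,-2,-0.006],[0.2,0,0,-1.5,0],[0.2,0,0,0,0],[0.2,0,0,0,0]]'
python3 - <<'E'
from h import *
import cv2
for n in ("wrist","scene"):
    im=robot.capture(n)[:,:,::-1]; 
    if n=="scene": im=cv2.resize(im[180:330,280:480],None,fx=4,fy=4,interpolation=cv2.INTER_CUBIC)
    cv2.imwrite(f"pics/{n}2.png",im)
s=robot.get_state();print(s["t"],s["tcp_pos"],s["eef_rot"],s["force"],s["grip_width"])
E
```

```text
t: 2.7
tcp_pos: [0.5854, 0.0501, 0.1996]
eef_rot: [0.999, 0.053, -0.001, 0.001]
force: [0.0, 0.0, -0.1]
grip_width: 0.0484
2.8 [0.58621802 0.0503983  0.20052895] [9.98619146e-01 5.25289470e-02 5.57840892e-04 4.47417735e-04] [ 0.20902285 -0.5216796   0.16319985] 0.040285824362548864
```

View pics/wrist2.png

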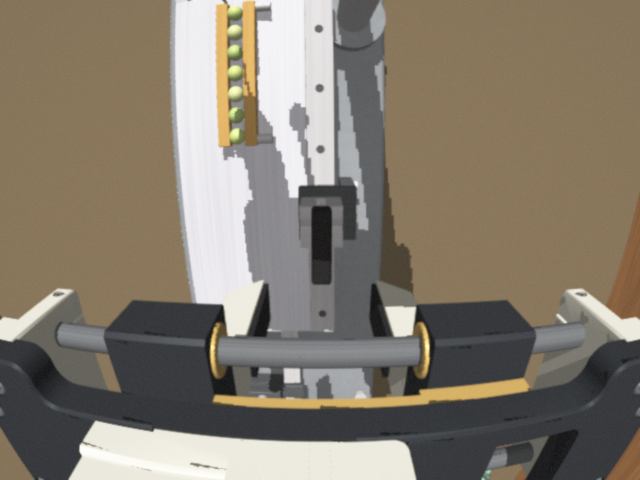

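View pics/scene2.png

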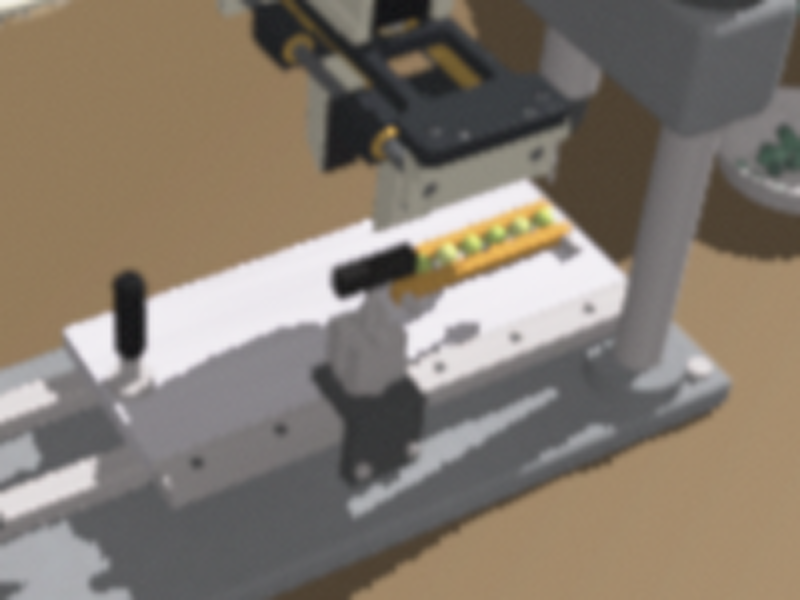

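The bar runs vertically in the wrist view from (322,207) to (322,283), between the jaw pads and slightly on the head side. I'll recompute its position from here.

Run:
```python
from h import *
s=robot.get_state();p,q=np.array(s["tcp_pos"]),s["eef_rot"]
w=lambda u,v,z:wz(u,v,z,p,q)
X=Ro.from_quat(q).as_matrix()[:,0];print("toolx",np.arctan2(X[1],X[0]))
b1,b2=w(322,207,.155),w(322,283,.155);d=b1-b2;print(b1,b2,(b1+b2)/2,np.linalg.norm(d),np.arctan2(d[1],d[0])-np.pi/2)
d2=b1-w(322,283,.155)
# relative lateral offset in tool frame
R=Ro.from_quat(q).as_matrix();print("in tool",R.T@((b1+b2)/2-p))
l1,l2=w(308,20,.054),w(308,180,.054);d=l1-l2;print(np.arctan2(d[1],d[0])-np.pi/2)
```

```text
toolx 0.10510680318392009
[0.58403464 0.08605292 0.155     ] [0.58908754 0.0395151  0.155     ] [0.58656109 0.06278401 0.155     ] 0.04681133482092833 0.10815244991469242
in tool [ 0.00159202 -0.01232472  0.04551896]
0.10390908392400555
```

```bash
python3 -m pendant '[[0.2,0,0.5,0,0],[0.2,0,0.5,0,0],[0.4,0,0,0,0],[0.4,0,0,0,0]]'; python3 -c "
from h import *
s=robot.get_state();print(s['tcp_pos'],s['eef_rot'],s['force'],s['grip_width'])
X=Ro.from_quat(s['eef_rot']).as_matrix()[:,0];print(np.arctan2(X[1],X[0]))"
```

```text
t: 3.2
tcp_pos: [0.5856, 0.0627, 0.2]
eef_rot: [0.999, 0.054, 0.0, 0.0]
force: [0.1, 0.3, 0.0]
grip_width: 0.0287
[0.58562965 0.06270631 0.1999902 ] [9.98524593e-01 5.43009415e-02 2.09651569e-04 7.73282498e-06] [0.08809348 0.33364148 0.03394608] 0.028657804692463384
0.10865533480760141
```

```bash
python3 -m pendant '[[0.4,0.1,-0.1,-2,0.005],[0.4,0,0,-2,0],[0.4,0,0,-2,0],[0.5,0,0,-1,0],[0.62,0,0,0,0],[0.62,0,0,0,0],[0.62,0,0,0,0]]'
python3 - <<'E'
from h import *
import cv2
s=robot.get_state();print(s['t'],s['tcp_pos'],s['force'],s['ft_torque'],s['grip_width'])
im=robot.capture("wrist")[:,:,::-1]; cv2.imwrite("pics/w3.png",cv2.resize(im[180:400,200:440],None,fx=3,fy=2.7,interpolation=cv2.INTER_CUBIC))
E
```

```text
t: 3.9
tcp_pos: [0.5874, 0.0617, 0.1308]
eef_rot: [0.998, 0.056, 0.001, -0.0]
force: [-0.1, 0.1, -0.0]
grip_width: 0.0175
3.9 [0.58738475 0.0616794  0.13083451] [-0.14775776  0.11307993 -0.00346508] [-0.01753388 -0.11439461 -0.04895762] 0.0174787848634649
```

View pics/w3.png

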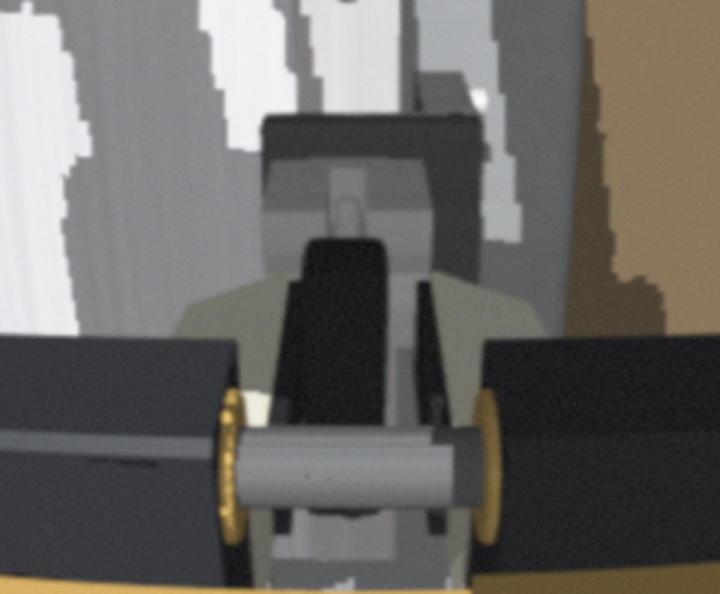

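The bar sits about 2 mm nearer the left (-x) finger, so I'll shift the tool by -2 mm in x and then close gradually, watching the side force.

```bash
python3 -m pendant '[[0.62,-0.2,0,0,0],[0.66,0,0,0,0],[0.66,0,0,0,0]]'; python3 -m pendant '[[0.69,0,0,0,0],[0.69,0,0,0,0]]';  python3 - <<'E'
from h import *
import cv2
s=robot.get_state();print(s['t'],s['tcp_pos'],s['force'],s['ft_torque'],s['grip_width'])
im=robot.capture("wrist")[:,:,::-1]; cv2.imwrite("pics/w4.png",cv2.resize(im[180:400,200:440],None,fx=3,fy=2.7,interpolation=cv2.INTER_CUBIC))
E
```

```text
t: 4.25
tcp_pos: [0.5846, 0.0613, 0.13]
eef_rot: [0.998, 0.056, 0.0, 0.0]
force: [-0.3, 0.3, 0.5]
grip_width: 0.0157
t: 4.45
tcp_pos: [0.5846, 0.0613, 0.1297]
eef_rot: [0.998, 0.056, 0.0, 0.0]
force: [0.2, 0.2, -0.4]
grip_width: 0.0144
4.45 [0.58458135 0.06133056 0.12974595] [ 0.22698864  0.15283612 -0.35728247] [-0.02452513 -0.10047177  0.02494037] 0.014370176857369204
```

View pics/w4.png

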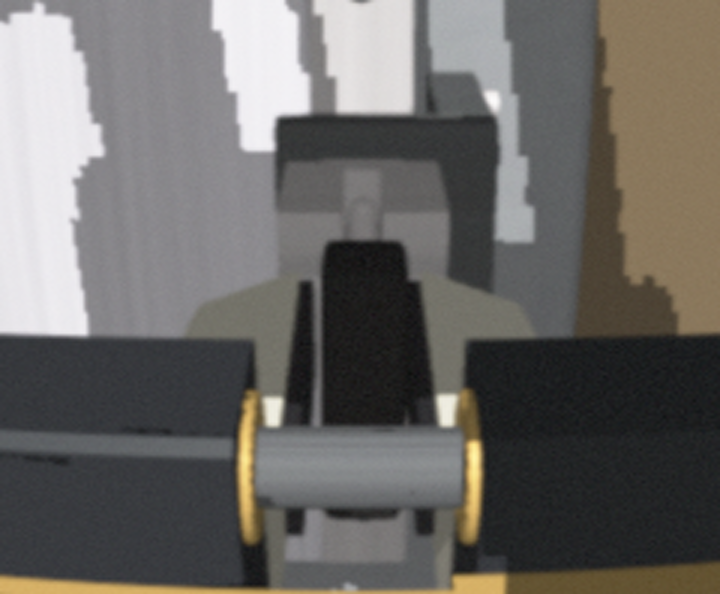

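Now the gap is only on the left, so the bar is about 0.7 mm to +x. I'll shift back slightly and close in stages.

```bash
python3 -m pendant '[[0.69,0.07,0,0,0],[0.70,0,0,0,0]]'; python3 -m pendant '[[0.72,0,0,0,0],[0.73,0,0,0,0]]'; python3 -m pendant '[[0.74,0,0,0,0],[0.74,0,0,0,0]]'
```

```text
t: 4.7
tcp_pos: [0.5854, 0.0614, 0.1297]
eef_rot: [0.998, 0.056, 0.0, -0.0]
force: [-0.1, 0.3, 0.7]
grip_width: 0.0141
t: 4.9
tcp_pos: [0.5852, 0.0614, 0.1297]
eef_rot: [0.998, 0.056, -0.0, -0.0]
force: [-0.0, -0.5, -0.6]
grip_width: 0.0126
t: 5.1
tcp_pos: [0.5852, 0.0614, 0.1297]
eef_rot: [0.998, 0.056, -0.0, -0.0]
force: [-0.4, 0.2, 0.2]
grip_width: 0.0119
```

```bash
python3 -m pendant '[[0.8,0,0,0,0],[0.9,0,0,0,0],[1,0,0,0,0],[1,0,0,0,0]]'; python3 -m pendant '[[1,0,0,0.2,0],[1,0,0,0.2,0],[1,0,0,0,0]]'
```

```text
t: 5.5
tcp_pos: [0.5852, 0.0614, 0.1297]
eef_rot: [0.998, 0.056, -0.0, -0.0]
force: [0.7, 0.5, 0.6]
grip_width: 0.0114
t: 5.8
tcp_pos: [0.5851, 0.0613, 0.1335]
eef_rot: [0.998, 0.056, -0.0, -0.0]
force: [1.6, 1.3, -6.1]
grip_width: 0.0121
```

```bash
python3 -m pendant '[[1,0,0,0.2,0],[1,0,0,0.2,0],[1,0,0,0.1,0],[1,0,0,0,0]]';python3 -m pendant '[[1,0,0,0.1,0],[1,0,0,0,0]]'; python3 -m pendant '[[1,0,0,0.1,0],[1,0,0,0,0]]'
```

```text
t: 6.2
tcp_pos: [0.5851, 0.0613, 0.1388]
eef_rot: [0.998, 0.056, -0.0, 0.0]
force: [1.4, 1.2, -6.7]
grip_width: 0.012
t: 6.4
tcp_pos: [0.5851, 0.0614, 0.1398]
eef_rot: [0.998, 0.057, -0.0, 0.0]
force: [0.4, 0.9, -7.2]
grip_width: 0.0115
t: 6.6
tcp_pos: [0.5851, 0.0614, 0.1408]
eef_rot: [0.998, 0.056, -0.0, 0.0]
force: [0.6, 0.1, -7.2]
grip_width: 0.0118
```

Run:
```python
from h import *
import cv2
im=robot.capture("scene")[:,:,::-1]; cv2.imwrite("pics/s5.png",cv2.resize(im[200:320,310:430],None,fx=5,fy=5,interpolation=cv2.INTER_CUBIC))
```

```text
(no output)
```

View pics/s5.png

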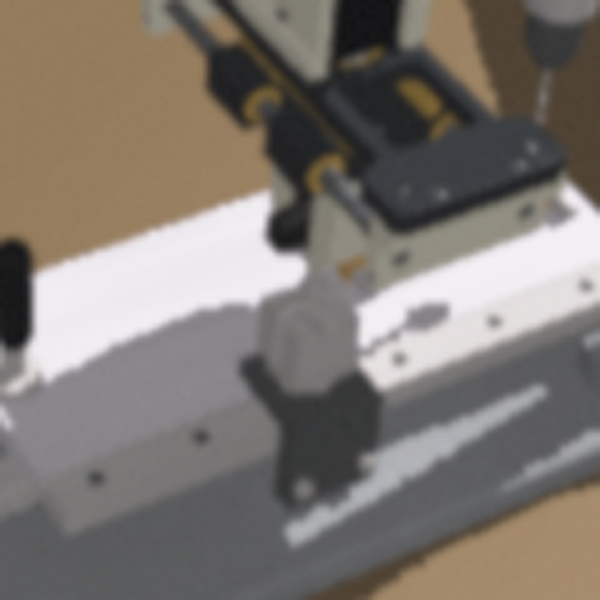

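The picture shows the gripper holding the bar over the square sleeve at about (310,340), with the cross pin hidden. I'll keep lifting 1 mm at a time by feel.

```bash
for i in 1; do python3 -m pendant '[[1,0,0,0.1,0],[1,0,0,0,0]]'; done; python3 -m pendant '[[1,0,0,0.1,0],[1,0,0,0,0]]';python3 -m pendant '[[1,0,0,0.1,0],[1,0,0,0,0]]'
```

```text
t: 6.85
tcp_pos: [0.5852, 0.0614, 0.1418]
eef_rot: [0.998, 0.056, -0.0, 0.0]
force: [1.9, 0.6, -6.9]
grip_width: 0.0115
t: 7.05
tcp_pos: [0.5851, 0.0613, 0.1425]
eef_rot: [0.998, 0.056, -0.0, -0.0]
force: [1.5, 0.3, -10.2]
grip_width: 0.0118
t: 7.25
tcp_pos: [0.5849, 0.0613, 0.1426]
eef_rot: [0.998, 0.056, -0.0, -0.0]
force: [4.8, 2.0, -20.5]
grip_width: 0.012
```

The pull rose sharply, so that is the end of travel at about 12.5 mm. I'll back off to the middle of the free band.

```bash
python3 -m pendant '[[1,0,0,-0.15,0],[1,0,0,-0.1,0],[1,0,0,0,0]]'
```

```text
t: 7.55
tcp_pos: [0.5852, 0.0614, 0.1417]
eef_rot: [0.998, 0.056, 0.0, 0.0]
force: [0.2, -0.1, -7.8]
grip_width: 0.0118
```

```bash
python3 -m pendant '[[1,0,0,-0.04,0],[1,0,0,0,0.06],[1,0,0,0,0.06],[1,0,0,0,0]]'; python3 -c "
from h import *
s=robot.get_state();print(s['tcp_pos'],s['force'],s['ft_torque'],np.round(s['qpos'],2))"
```

```text
t: 7.95
tcp_pos: [0.5851, 0.0614, 0.141]
eef_rot: [0.993, 0.117, -0.0, 0.0]
force: [-1.3, -0.3, -7.2]
grip_width: 0.0116
[0.58512588 0.06139455 0.14099318] [-1.25108932 -0.34940529 -7.19904917] [ 0.0531793  -0.05985527 -0.02298415] [ 0.51  0.63 -0.9   1.77  0.57  1.02 -0.37]
```

```bash
python3 -m pendant '[[1,0,0,0,0.1],[1,0,0,0,0.1],[1,0,0,0,0]]'; python3 -m pendant '[[1,0,0,0,0.1],[1,0,0,0,0.1],[1,0,0,0,0]]'
```

```text
t: 8.25
tcp_pos: [0.585, 0.0613, 0.1408]
eef_rot: [0.977, 0.215, -0.0, -0.0]
force: [-0.8, 0.1, -7.0]
grip_width: 0.0118
t: 8.55
tcp_pos: [0.5848, 0.0612, 0.1406]
eef_rot: [0.951, 0.31, -0.0, -0.0]
force: [-1.5, -1.5, -7.3]
grip_width: 0.0116
```

```bash
python3 -m pendant '[[1,0,0,0.03,0.1],[1,0,0,0,0.1],[1,0,0,0,0]]'; python3 -m pendant '[[1,0,0,0,0.1],[1,0,0,0,0.1],[1,0,0,0,0]]';python3 -m pendant '[[1,0,0,0.02,0.1],[1,0,0,0,0.1],[1,0,0,0,0]]'
```

```text
t: 8.85
tcp_pos: [0.5847, 0.0611, 0.1408]
eef_rot: [0.915, 0.403, -0.001, -0.0]
force: [-2.1, 0.5, -7.3]
grip_width: 0.0118
t: 9.15
tcp_pos: [0.5847, 0.061, 0.1408]
eef_rot: [0.871, 0.492, -0.001, -0.0]
force: [-2.2, -1.3, -7.3]
grip_width: 0.0114
t: 9.45
tcp_pos: [0.5846, 0.0608, 0.1409]
eef_rot: [0.817, 0.576, -0.001, -0.0]
force: [-3.0, -1.5, -7.8]
grip_width: 0.0122
```

```bash
python3 -m pendant '[[1,-0.02,-0.01,0,0.1],[1,0,0,0,0.1],[1,0,0,0,0]]'; python3 -m pendant '[[1,-0.01,0,0,0.1],[1,0,0,0,0.1],[1,0,0,0,0.05],[1,0,0,0,0]]'; python3 -c "
from h import *
s=robot.get_state();q=s['eef_rot'];print(2*np.arctan2(q[1],q[0]),s['tcp_pos'],s['force'],s['ft_torque'],np.round(s['qpos'],2))"
```

```text
t: 9.75
tcp_pos: [0.5846, 0.0607, 0.141]
eef_rot: [0.756, 0.655, -0.001, -0.0]
force: [-3.6, -1.5, -7.8]
grip_width: 0.0119
t: 10.15
tcp_pos: [0.5846, 0.0605, 0.1409]
eef_rot: [0.669, 0.744, -0.001, -0.0]
force: [-3.5, -3.3, -7.6]
grip_width: 0.0118
1.676610192098688 [0.58460793 0.06049777 0.14092326] [-3.45930272 -3.29983118 -7.61335899] [-0.39951945  0.65824893 -0.00909989] [ 0.67  0.8  -1.2   1.77  0.81  1.17  0.89]
```

```bash
python3 -m pendant '[[1,-0.02,-0.02,-0.1,0],[1,0,0,-0.1,0],[1,0,0,0,0]]'; python3 -m pendant '[[1,0,0,-0.1,0],[1,0,0,0,0]]';python3 -m pendant '[[1,0,0,-0.05,0],[1,0,0,0,0]]'
```

```text
t: 10.45
tcp_pos: [0.5846, 0.0606, 0.1391]
eef_rot: [0.667, 0.745, -0.0, 0.0]
force: [-4.2, -3.8, -7.5]
grip_width: 0.0117
t: 10.65
tcp_pos: [0.5846, 0.0606, 0.1381]
eef_rot: [0.667, 0.745, -0.0, 0.0]
force: [-3.3, -3.4, -7.3]
grip_width: 0.0115
t: 10.85
tcp_pos: [0.5846, 0.0606, 0.1377]
eef_rot: [0.667, 0.745, -0.0, 0.0]
force: [-3.8, -3.4, -6.6]
grip_width: 0.0118
```

```bash
python3 -m pendant '[[1,0,0,-0.05,0],[1,0,0,0,0]]';python3 -m pendant '[[1,0,0,-0.05,0],[1,0,0,0,0]]'
```

```text
t: 11.05
tcp_pos: [0.5847, 0.0606, 0.1373]
eef_rot: [0.667, 0.745, -0.0, 0.0]
force: [-3.0, -4.2, -6.3]
grip_width: 0.0117
t: 11.25
tcp_pos: [0.5847, 0.0606, 0.1372]
eef_rot: [0.667, 0.745, -0.0, 0.0]
force: [-5.3, -3.9, -2.8]
grip_width: 0.0118
```

The pull dropped at 0.137, so the cross pin has sunk about 3 mm into the notch. I'll unload it and open the jaws.

```bash
python3 -m pendant '[[1,0,0,-0.03,0],[1,0,0,0,0]]'; python3 -m pendant '[[0.72,0,0,0,0],[0.68,0,0,0,0],[0.6,0,0,0,0],[0.5,0,0,0,0],[0.4,0,0,0,0],[0.4,0,0,0,0]]'
python3 - <<'E'
from h import *
import cv2
s=robot.get_state();print(s["force"],s["ft_torque"])
im=robot.capture("scene")[:,:,::-1]; cv2.imwrite("pics/s6.png",cv2.resize(im[200:320,310:430],None,fx=5,fy=5,interpolation=cv2.INTER_CUBIC))
im=robot.capture("wrist")[:,:,::-1]; cv2.imwrite("pics/w6.png",im)
E
```

```text
t: 11.45
tcp_pos: [0.5848, 0.0606, 0.1372]
eef_rot: [0.667, 0.745, -0.0, 0.0]
force: [-5.6, -4.1, -0.8]
grip_width: 0.0122
t: 12.05
tcp_pos: [0.5852, 0.0616, 0.1369]
eef_rot: [0.666, 0.746, 0.001, 0.0]
force: [0.1, -0.0, 0.1]
grip_width: 0.0272
[ 0.13464033 -0.02768142  0.06868206] [ 0.06759005 -0.12941299  0.01705595]
```

View pics/s6.png

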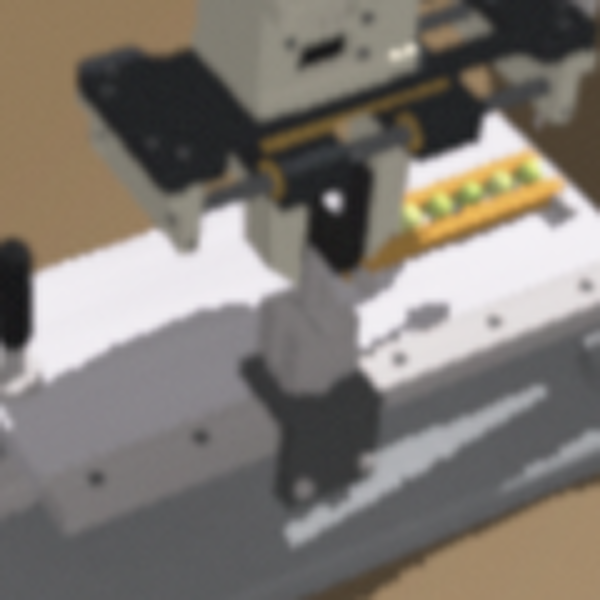

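View pics/w6.png

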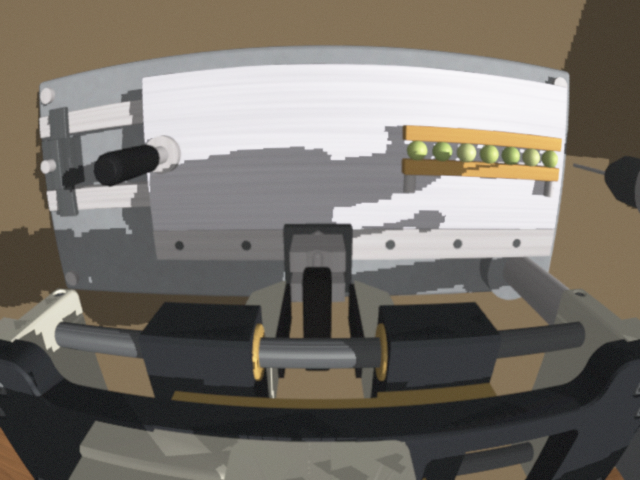

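The handle's bar now lies square to the slide at (318,315) in the wrist view, with both pads clear and the force zero. I'll lift straight up and check it.

```bash
python3 -m pendant '[[0.4,0,0,0.5,0],[0.3,0,0,2,0],[0.2,0,0,3,0],[0,0,0,3,0],[0,0,0,0,0]]'
python3 - <<'E'
from h import *
import cv2
im=robot.capture("scene")[:,:,::-1]; cv2.imwrite("pics/s7.png",cv2.resize(im[200:320,310:430],None,fx=5,fy=5,interpolation=cv2.INTER_CUBIC))
s=robot.get_state();p,q=np.array(s["tcp_pos"]),s["eef_rot"];im=robot.capture("wrist")[:,:,::-1]; cv2.imwrite("pics/w7.png",im);np.savez("w7.npz",p=p,q=q);print(p,q)
E
```

```text
t: 12.65
tcp_pos: [0.5872, 0.0628, 0.2274]
eef_rot: [0.666, 0.746, 0.003, 0.002]
force: [0.9, 0.2, -0.5]
grip_width: 0.0443
[0.58632364 0.06198483 0.22508884] [0.66632934 0.74565314 0.00195031 0.00167247]
```

View pics/s7.png

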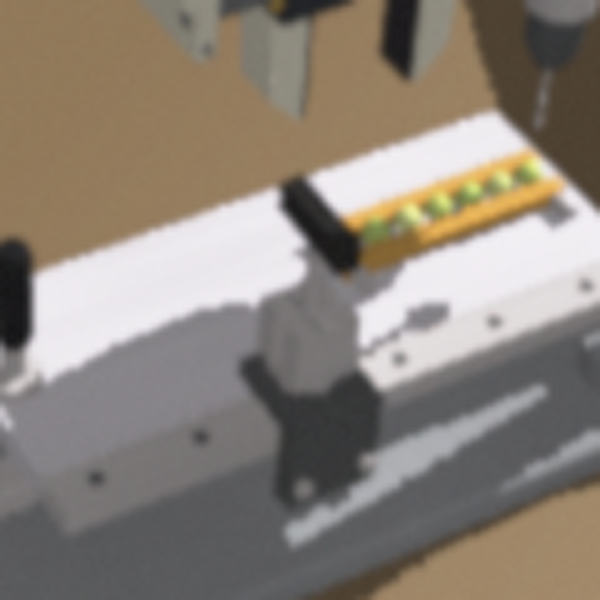

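View pics/w7.png

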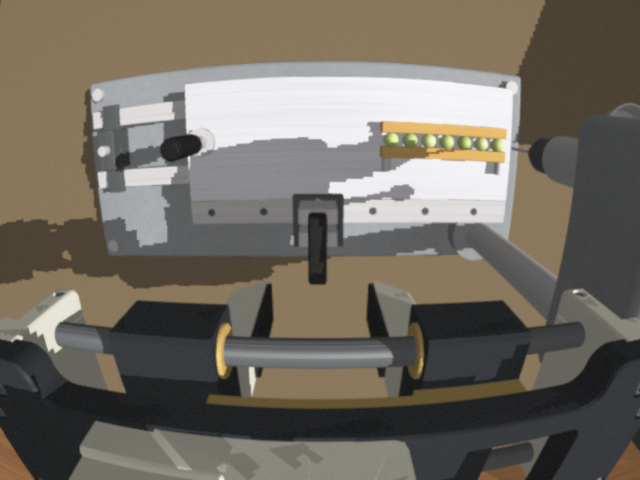

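The scene view shows the handle standing parked with its bar across the slide and the gripper clear. Next I'll move over the post, turning back so the jaws open along the drill's x.

```bash
python3 -m pendant '[[0,-0.6,-1.1,0,-0.142],[0,-0.6,-1.1,0,-0.142],[0,-0.6,-1.1,0,-0.142],[0,-0.6,-1.1,0,-0.142],[0,-0.6,-1.1,0,-0.142],[0,-0.6,-1.1,0,-0.142],[0,-0.5,-1.1,0,-0.142],[0,-0.5,-1.1,0,-0.142],[0,-0.5,-1.1,0,-0.142],[0,-0.5,-1.1,0,-0.142],[0,0,0,0,-0.142],[0,0,0,0,0],[0,0,0,0,0]]'
python3 - <<'E'
from h import *
import cv2
s=robot.get_state();p,q=np.array(s["tcp_pos"]),s["eef_rot"];im=robot.capture("wrist")[:,:,::-1]; cv2.imwrite("pics/w8.png",im);np.savez("w8.npz",p=p,q=q);print(s["t"],p,q,2*np.arctan2(q[1],q[0]))
E
```

```text
t: 14.05
tcp_pos: [0.5284, -0.0487, 0.2212]
eef_rot: [0.998, 0.063, -0.0, 0.0]
force: [-0.1, 0.1, 0.8]
grip_width: 0.0458
14.05 [ 0.52839154 -0.04872546  0.22123317] [ 9.98043468e-01  6.25226878e-02 -3.87814678e-04  6.40530327e-06] 0.12512699747845613
```

View pics/w8.png

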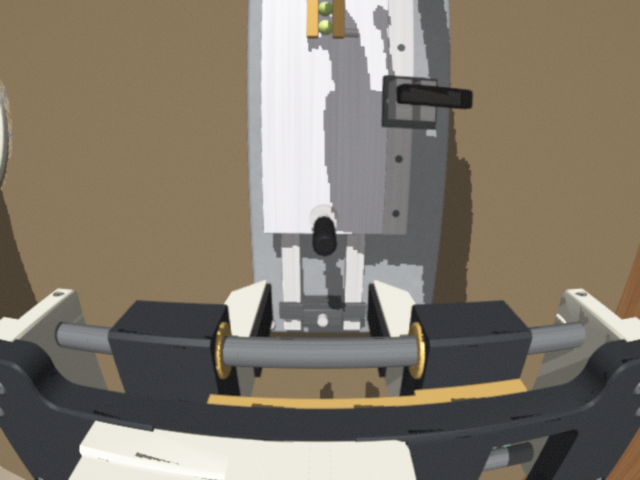

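The wrist view shows the post's top at about (325,242) between the pads, the parked bar at (434,97), the slide's end at v≈233 and the stop's edge near v≈303.

Run:
```python
from h import *
import cv2
D=np.load("w8.npz");p,q=D["p"],D["q"];w=lambda u,v,z:wz(u,v,z,p,q)
R=Ro.from_quat(q).as_matrix()
P=w(325,244,.132);print("post",P,"tool",R.T@(P-p)); print("post foot",w(321,215,.06))
b=(w(400,95,.162),w(471,99,.162));print("bar",b,np.arctan2(*(b[1]-b[0])[[1,0]]))
e=w(270,233,.054);t=w(300,303,.05);print("gap along y",R.T@(t-e), w(300,303,.06)-e)
im=cv2.imread("pics/w8.png")[190:350,240:460];cv2.imwrite("pics/w8z.png",cv2.resize(im,None,fx=3.5,fy=3.5,interpolation=cv2.INTER_CUBIC))
```

```text
post [ 0.53248524 -0.0495095   0.132     ] tool [0.00403299 0.00129199 0.08923003]
post foot [ 0.52963782 -0.0474999   0.06      ]
bar (array([0.56221385, 0.05643306, 0.162     ]), array([0.606485  , 0.06305292, 0.162     ])) 0.14843008125839888
gap along y [0.02618643 0.0744459  0.00397705] [ 0.03519056 -0.06521914  0.006     ]
```

View pics/w8z.png

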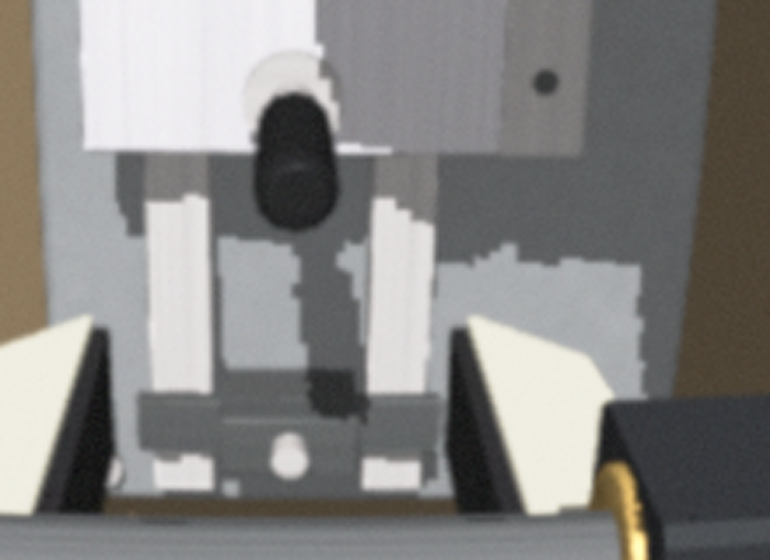

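```bash
python3 -m pendant '[[0,0.25,0,-2,0],[0,0,0,-3,0],[0,0,0,-3,0],[0,0,0,-3,0],[0,0,0,-1.6,0],[0,0,0,0,0],[0.3,0,0,0,0],[0.4,0,0,0,0]]'
python3 - <<'E'
from h import *
import cv2
im=robot.capture("wrist")[:,:,::-1]; cv2.imwrite("pics/w9.png",cv2.resize(im[180:400,200:440],None,fx=3,fy=2.7,interpolation=cv2.INTER_CUBIC))
E
```

```text
t: 14.9
tcp_pos: [0.5325, -0.0487, 0.097]
eef_rot: [0.998, 0.061, 0.001, 0.0]
force: [0.2, 0.3, 0.6]
grip_width: 0.0343
```

View pics/w9.png

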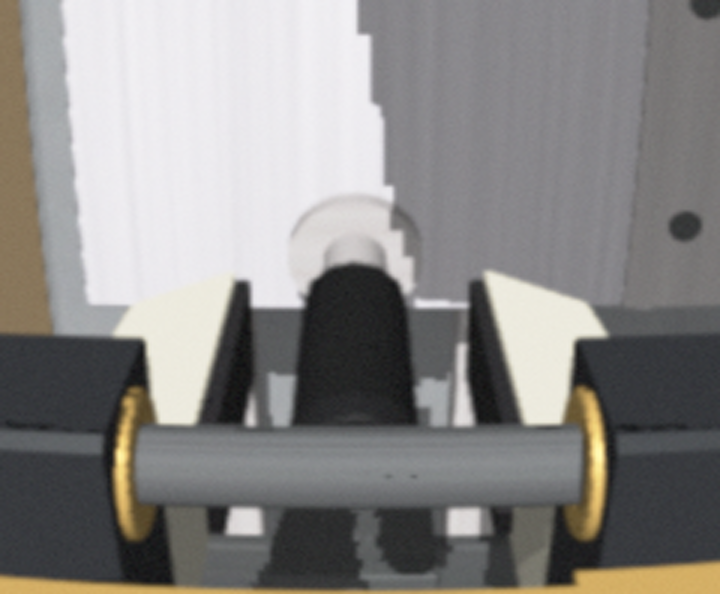

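The post stands centred between the pads, with left and right gaps about equal at (275) and (445). I'll close gently.

```bash
python3 -m pendant '[[0.5,-0.05,0,0,0],[0.54,0,0,0,0],[0.58,0,0,0,0],[0.58,0,0,0,0]]'; python3 -m pendant '[[0.62,0,0,0,0],[0.62,0,0,0,0],[0.8,0,0,0,0],[1,0,0,0,0]]'
```

```text
t: 15.35
tcp_pos: [0.5312, -0.049, 0.0959]
eef_rot: [0.998, 0.06, 0.0, 0.0]
force: [0.7, -0.5, -0.1]
grip_width: 0.0194
t: 15.75
tcp_pos: [0.5318, -0.049, 0.0959]
eef_rot: [0.998, 0.06, 0.001, -0.0]
force: [5.3, -0.6, 0.6]
grip_width: 0.0172
```

```bash
python3 -m pendant '[[1,0.03,0,0,0],[1,0.06,-0.5,0,0],[1,0.06,-0.5,0,0],[1,0,0,0,0]]'; python3 -m pendant '[[1,0.12,-1,0,0],[1,0.12,-1,0,0],[1,0,0,0,0]]'
```

```text
t: 16.15
tcp_pos: [0.5329, -0.0582, 0.0959]
eef_rot: [0.998, 0.061, 0.001, -0.001]
force: [2.8, 1.5, 2.8]
grip_width: 0.0175
t: 16.45
tcp_pos: [0.5355, -0.0797, 0.0959]
eef_rot: [0.998, 0.06, 0.001, 0.0]
force: [6.2, -0.9, 2.5]
grip_width: 0.0169
```

```bash
python3 -m pendant '[[1,0.16,-1,0,0],[1,0.14,-1,0,0],[1,0.06,-0.5,0,0],[1,0,0,0,0]]'
python3 - <<'E'
from h import *
import cv2
s=robot.get_state();p,q=np.array(s["tcp_pos"]),s["eef_rot"];im=robot.capture("top")[:,:,::-1]; cv2.imwrite("pics/t10.png",cv2.resize(im[155:265,265:405],None,fx=5,fy=5,interpolation=cv2.INTER_CUBIC))
im=robot.capture("scene")[:,:,::-1]; cv2.imwrite("pics/s10.png",cv2.resize(im[225:355,235:375],None,fx=5,fy=4.6,interpolation=cv2.INTER_CUBIC))
print(p,s['force'])
E
```

```text
t: 16.85
tcp_pos: [0.5384, -0.1041, 0.0959]
eef_rot: [0.998, 0.06, 0.0, 0.0]
force: [4.0, 0.1, 4.5]
grip_width: 0.0174
[ 0.53838899 -0.10411134  0.09586333] [4.04826788 0.10123756 4.47117083]
```

View pics/s10.png

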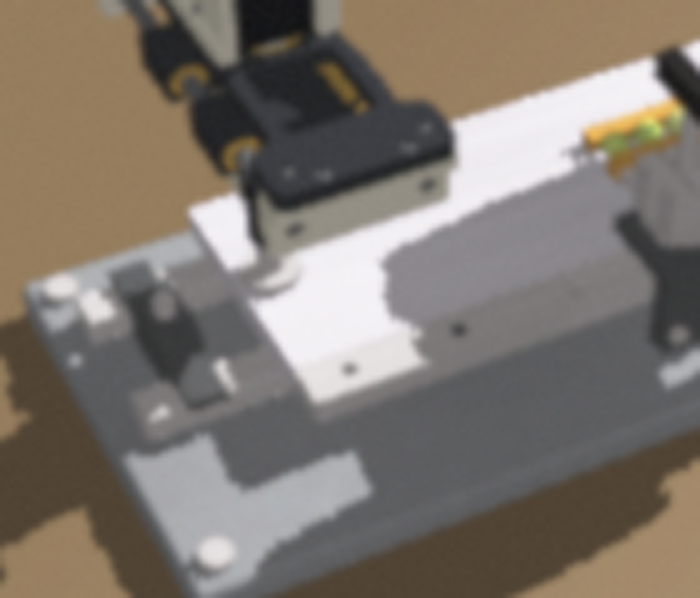

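The slide has come about 55 mm. Its end edge is near (250,310) and the stop's dark face near (190,330), so some 15 to 20 mm remain. I'll continue in small steps.

```bash
python3 -m pendant '[[1,0.05,-0.4,0,0],[1,0.05,-0.3,0,0],[1,0,0,0,0]]'; python3 -m pendant '[[1,0.02,-0.2,0,0],[1,0,0,0,0]]'; python3 -m pendant '[[1,0.02,-0.2,0,0],[1,0,0,0,0]]'
python3 - <<'E'
from h import *
import cv2
im=robot.capture("scene")[:,:,::-1]; cv2.imwrite("pics/s11.png",cv2.resize(im[255:335,250:330],None,fx=7,fy=7,interpolation=cv2.INTER_CUBIC))
E
```

```text
t: 17.25
tcp_pos: [0.5391, -0.1101, 0.0959]
eef_rot: [0.998, 0.061, -0.0, -0.0]
force: [2.1, 2.0, 6.9]
grip_width: 0.0171
t: 17.45
tcp_pos: [0.5393, -0.1118, 0.0959]
eef_rot: [0.998, 0.061, -0.0, -0.0]
force: [2.2, 2.9, 6.3]
grip_width: 0.0173
t: 17.65
tcp_pos: [0.5395, -0.1137, 0.0959]
eef_rot: [0.998, 0.061, -0.0, -0.001]
force: [1.5, 2.0, 6.4]
grip_width: 0.0175
```

View pics/s11.png

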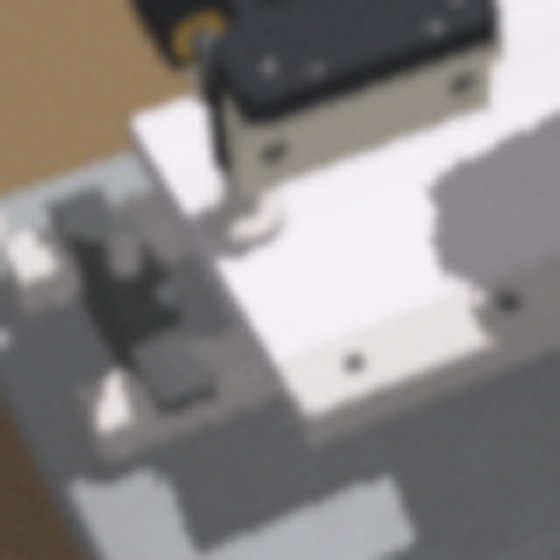

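The slide's edge at about (230,270) is still some 8 mm from the stop block at about (180,300). I'll go on in 2 mm steps.

```bash
python3 -m pendant '[[1,0.02,-0.2,0.02,0],[1,0,0,0,0]]'; python3 -m pendant '[[1,0.02,-0.2,0.02,0],[1,0,0,0,0]]'; python3 -m pendant '[[1,0.02,-0.2,0,0],[1,0,0,0,0]]'
```

```text
t: 17.9
tcp_pos: [0.5398, -0.116, 0.0959]
eef_rot: [0.998, 0.061, -0.0, -0.0]
force: [2.2, 3.0, 5.9]
grip_width: 0.0174
t: 18.1
tcp_pos: [0.5401, -0.1184, 0.0959]
eef_rot: [0.998, 0.061, 0.0, -0.0]
force: [4.1, 2.7, 4.2]
grip_width: 0.0172
t: 18.3
tcp_pos: [0.5403, -0.1207, 0.0959]
eef_rot: [0.998, 0.061, 0.0, -0.0]
force: [3.7, 3.3, 2.9]
grip_width: 0.0175
```

```bash
python3 -m pendant '[[1,0.02,-0.15,0.02,0],[1,0,0,0,0]]'; python3 -m pendant '[[1,0.02,-0.15,0,0],[1,0,0,0,0]]'
python3 - <<'E'
from h import *
import cv2
im=robot.capture("scene")[:,:,::-1]; cv2.imwrite("pics/s12.png",cv2.resize(im[255:335,250:330],None,fx=7,fy=7,interpolation=cv2.INTER_CUBIC))
E
```

```text
t: 18.5
tcp_pos: [0.5405, -0.1222, 0.0959]
eef_rot: [0.998, 0.061, 0.0, -0.0]
force: [4.5, 3.4, 1.2]
grip_width: 0.0175
t: 18.7
tcp_pos: [0.5407, -0.1237, 0.0959]
eef_rot: [0.998, 0.061, 0.0, -0.0]
force: [4.0, 2.8, 2.5]
grip_width: 0.0173
```

View pics/s12.png

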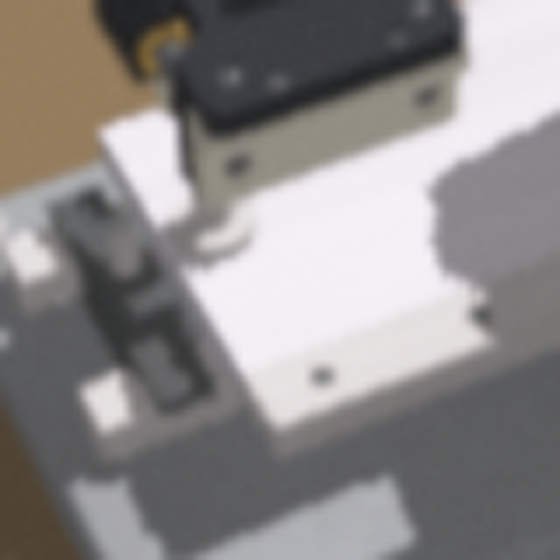

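The gap between the slide's edge (about 195,280) and the block is now narrow, roughly 5 to 8 mm. I'll continue.

```bash
python3 -m pendant '[[1,0.02,-0.15,0,0],[1,0,0,0,0]]'; python3 -m pendant '[[1,0.02,-0.15,0,0],[1,0,0,0,0]]'; python3 -m pendant '[[1,0.02,-0.1,0,0],[1,0,0,0,0]]'
```

```text
t: 18.95
tcp_pos: [0.5409, -0.1252, 0.0959]
eef_rot: [0.998, 0.061, 0.0, -0.0]
force: [3.9, 3.4, 2.3]
grip_width: 0.0172
t: 19.15
tcp_pos: [0.5411, -0.1267, 0.0959]
eef_rot: [0.998, 0.061, 0.0, -0.0]
force: [3.4, 2.5, 1.3]
grip_width: 0.0171
t: 19.35
tcp_pos: [0.5412, -0.1277, 0.0959]
eef_rot: [0.998, 0.061, -0.0, -0.0]
force: [2.7, 3.4, 1.3]
grip_width: 0.0176
```

```bash
python3 -m pendant '[[1,0.02,-0.1,0,0],[1,0,0,0,0]]'; python3 -m pendant '[[1,0.02,-0.1,0,0],[1,0,0,0,0]]'; python3 -m pendant '[[1,0.02,-0.1,0,0],[1,0,0,0,0]]'; python3 -m pendant '[[1,0.02,-0.1,0,0],[1,0,0,0,0]]'
```

```text
t: 19.55
tcp_pos: [0.5413, -0.1283, 0.0959]
eef_rot: [0.998, 0.061, -0.0, -0.0]
force: [3.2, 4.2, 2.9]
grip_width: 0.0171
t: 19.75
tcp_pos: [0.5412, -0.1283, 0.0959]
eef_rot: [0.998, 0.061, -0.0, -0.001]
force: [2.5, 5.2, 2.6]
grip_width: 0.0173
t: 19.95
tcp_pos: [0.5413, -0.1283, 0.0959]
eef_rot: [0.998, 0.061, -0.0, -0.002]
force: [2.6, 7.7, 3.6]
grip_width: 0.0174
t: 20.15
tcp_pos: [0.5412, -0.1283, 0.0959]
eef_rot: [0.998, 0.062, -0.001, -0.002]
force: [1.0, 10.2, 4.5]
grip_width: 0.0173
```

The slide stopped at y = -0.1283 after about 80 mm of travel, with force building, so it is against the stop. I'll relax the push and let go.

```bash
python3 -m pendant '[[1,0,0.2,0,0],[1,0,0,0,0]]'; python3 -m pendant '[[0.6,0,0,0,0],[0.4,0,0,0,0],[0.2,0,0,0,0],[0,0,0,0,0],[0,0,0,0,0]]'
python3 - <<'E'
from h import *
import cv2
s=robot.get_state();print(s['force'])
im=robot.capture("scene")[:,:,::-1]; cv2.imwrite("pics/s13.png",cv2.resize(im[255:335,250:330],None,fx=7,fy=7,interpolation=cv2.INTER_CUBIC))
E
```

```text
t: 20.35
tcp_pos: [0.5413, -0.1283, 0.0959]
eef_rot: [0.998, 0.061, -0.001, -0.001]
force: [2.0, 7.0, 3.6]
grip_width: 0.0174
t: 20.85
tcp_pos: [0.5414, -0.1306, 0.0958]
eef_rot: [0.998, 0.06, -0.001, 0.0]
force: [0.0, -0.6, -0.4]
grip_width: 0.0439
[ 0.01460299 -0.62432867 -0.43000503]
```

View pics/s13.png

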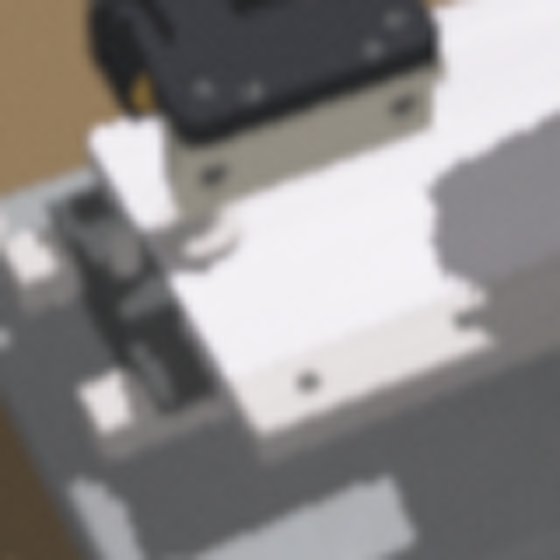

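```bash
python3 -m pendant '[[-0.3,0,0.1,1,0],[-0.5,0,0,3,0],[-0.5,0,0,4,0],[-0.5,0,0,4,0],[-0.5,0,0,2,0],[-0.5,0,0,0,0],[-0.5,0,0,0,0]]'
python3 - <<'E'
from h import *
import cv2
s=robot.get_state();p,q=np.array(s["tcp_pos"]),s["eef_rot"];np.savez("w14.npz",p=p,q=q);print(s['force'])
im=robot.capture("wrist")[:,:,::-1];cv2.imwrite("pics/w14.png",im)
im=robot.capture("scene")[:,:,::-1]; cv2.imwrite("pics/s14.png",cv2.resize(im[200:350,235:435],None,fx=4,fy=4,interpolation=cv2.INTER_CUBIC))
E
```

```text
t: 21.6
tcp_pos: [0.542, -0.1291, 0.2367]
eef_rot: [0.998, 0.06, 0.0, 0.001]
force: [0.4, 0.1, -0.8]
grip_width: 0.0687
[ 0.42131855  0.0623939  -0.81105671]
```

View pics/s14.png

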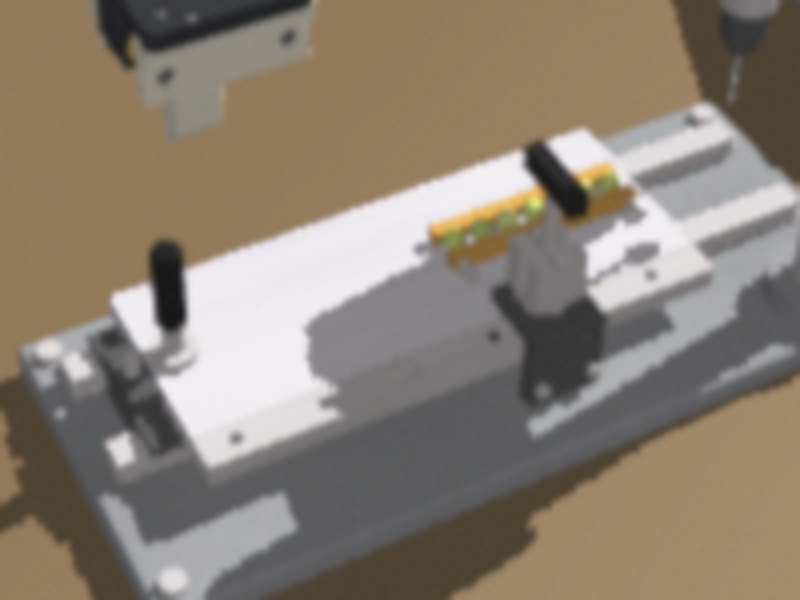

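View pics/w14.png

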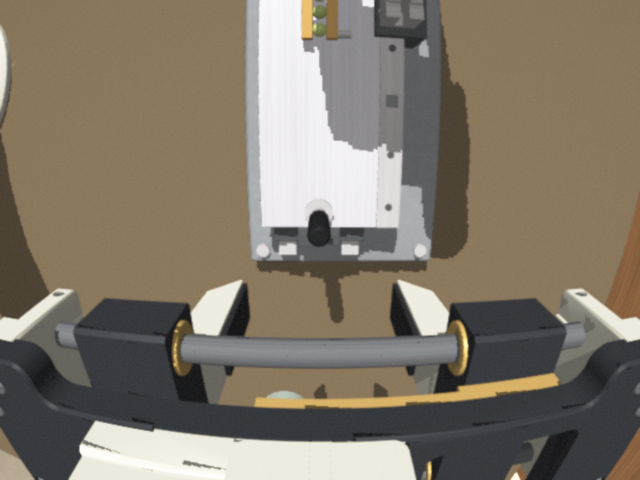

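Run:
```python
from h import *
import cv2
im=cv2.imread("pics/w14.png")[190:280,240:450];cv2.imwrite("pics/w14z.png",cv2.resize(im,None,fx=3.8,fy=6,interpolation=cv2.INTER_CUBIC))
D=np.load("w14.npz");p,q=D["p"],D["q"]
print("slide end",wz(262,226,.054,p,q),wz(400,227,.054,p,q))
im=robot.capture("top")[:,:,::-1]; cv2.imwrite("pics/t15.png",im)
s=robot.get_state();print(s['t'],s['force'])
```

```text
slide end [ 0.48936009 -0.15111088  0.054     ] [ 0.62182807 -0.13587129  0.054     ]
21.75 [ 0.12011327 -0.26954487 -0.01199325]
```

View pics/w14z.png

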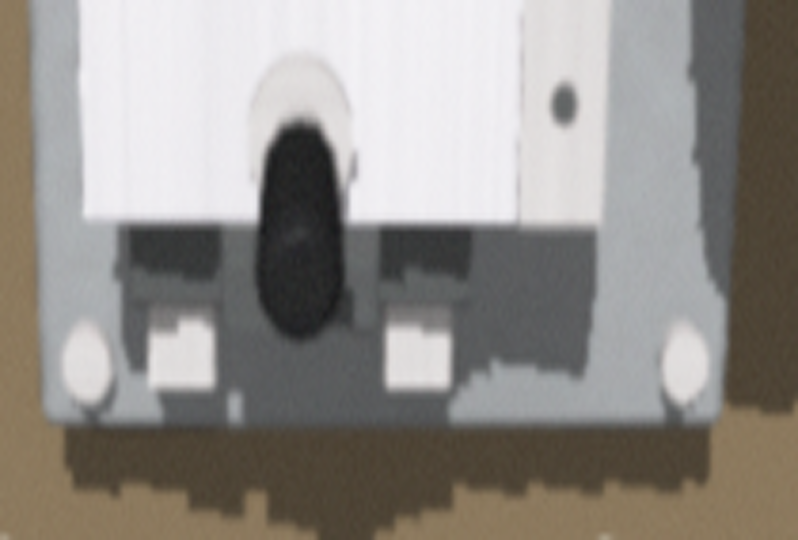

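View pics/t15.png

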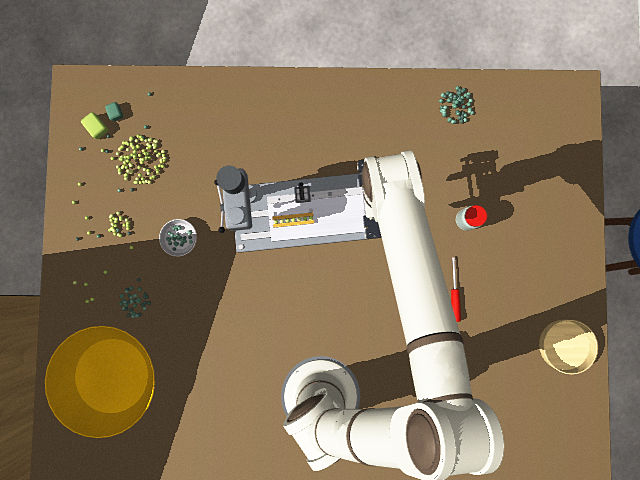

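The slide's end edge (zoomed v≈222) lies directly against the stop blocks with no gap visible. The jar, bowl and screwdriver are where they were, and the gripper is well clear. Handing in.

```bash
python3 -c "
from plant import robot
robot.hand_in();s=robot.get_state();print(s['t'],s['force'])"
```

```text
the job is handed in; nothing more can be done
the job is handed in; nothing more can be done
```

The plunger is parked and the slide is drawn out against its end stop. I handed the job in at about 22 s; it reports no verdict.

- **Plunger:** I lifted the handle until I felt the end of travel at about 12.5 mm. There the pull reached 20.5 N, which I take to be roughly 13 N on the sleeve. I backed off 1 mm, made a quarter turn and lowered it into the rest notch. It sank about 3 mm, the pull fell to 0.8 N, and I let go. It now stands about 7.5 mm up, with its bar along the drill's x axis to about 0.03 rad.
- **Slide:** I drew it about 80 mm by its post, in 1 to 2 mm steps near the end, until it stopped moving against the end stop. The push reached about 10 N. I eased off, let go and lifted clear.
- **Last checks:** The pictures show the bar still across the slide, no gap between the slide's end and the stop, and the jar, bowl and screwdriver unmoved. The wrist force was about zero.
- **Disagreement:** My camera estimates of the starting gap were 65 to 75 mm, against the 80 mm actually travelled. I trusted the contact force over the pictures. The last 2 mm of the gap rests on that force and on the picture; I did not measure it separately.

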